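# Close the watch-case leak tester and start it

## Task

Take the lid off its sloping rest and lower it level onto the leak tester so that both locating pins go through its two holes together and it lies fully home and flush; set it down gently and do not let go before it is down. Then let go of the lid and press the large round membrane key on the tester's sloping front panel until you feel it give, without forcing it, and let it go. Leave the other things on the bench where they are.

Things in the scene. Friction and masses are not known exactly. Their poses are not given: they have to be found in the camera images.
- lid: aluminium lid plate 90 (x) x 150 (y) x 10 mm, 0.4 kg, loose on the rest. Origin: centre of its underside; z out of its top. Through holes on its y axis 55 mm either side of the origin: at +y round, 11.6 mm; at -y a slot 11.6 (x) by 15.6 mm (y). On top a disc 60 mm across, 4 mm high, and on it the upright grip. Fits either way round (half a turn about z is as good)
- lid_grip (a point): where to hold the lid: the middle of its black upright grip block (50 mm along lid x, 16 mm thick along y, top 56 mm above the lid's underside). This point is on the lid's z axis, 40 mm above the underside, 30 mm above the plate's top. Axes as the lid's
- lid_rest: fixed sloping rest, to the robot's right, 170 (x) x 110 mm (y). Origin on the bench under its middle; z up. Its board rises towards its own -y (roughly to the robot's right) at 30 degrees from level; the middle of the board's upper face is 47 mm up. The lid lies flat on it, its long side along the rest's x, its lower edge against a lip 8 mm high; it comes off squarely or straight up
- tester: fixed grey leak tester, 166 (x) x 170 mm (y). Origin on the bench under the middle of its level nest (100 x 170 mm, top 52 mm up, with a round well holding a watch case); z up. Two 10 mm steel pins on the nest's y axis, 55 mm either side of its middle, stand 16 mm proud, the top 6 mm tapered. The key panel lies in front (-x) and slopes at 12 degrees
- seat (a point): the middle of the nest's top face, between the pins, 52 mm above the bench: where the lid's origin comes when it is home. Axes as the tester's
- key_top (a point): centre of the upper face of the large round key (36 mm across) on the right part of the panel as seen from the robot; z points squarely out of the panel, i.e. 12 degrees from vertical towards the tester's front (-x)
- start_key (a joint): travel of the key into the panel, m: 0 free, it stops at 0.002. Stiff spring, 5 N per mm: it trips at 1 mm, that is at 5 N, and reaches its stop at 10 N; springs back when let go
- movement_holder: small metal movement holder, 54 x 62 x 16 mm, bystander, loose on the bench between tester and rest; origin at the centre of its underside
- round_box: small round box, 42 mm across, 20 mm high, bystander; origin at the centre of its underside
- tape_roll: roll of tape lying flat, 52 mm across, 18 mm high, bystander behind the others; origin at the centre of its underside
Not all that is in view belongs to the job. What is shaped like the lid but green is not meant.

How it is judged:
By the outcome, as a careful person would: the job done as asked, in the order asked, and still so for the second after the job is handed in, with the robot touching nothing.
It also fails if it takes over 59 s, if anything falls off the work surface, if the arm or the gripper's body presses on something with over 40 N, if the wrist force passes 120 N, or if a joint passes its speed limit or range.

## Robot

A 6-joint arm with a two-finger parallel gripper is mounted at the origin on a cart in front of the work surface, level with it; the furniture and walls round the work are solid. World frame = base frame: x ahead of the robot, y to its left, z up, the work surface at z = 0. Lengths are in m, angles in rad, forces in N, time in s.
With the tool pointing down it reaches from about 0.3 to 0.775 m from the base axis. Payload 14.6 kg.
Tool frame: the origin (TCP) lies between the finger pads; the fingertips stand 22 mm ahead of it and the grasp point (between the pads) lies 3 mm ahead of it (ctrl.tip_reach is the distance from the TCP to the fingertips, in m); z points along the fingers, y is the direction in which the jaws open and shut (so a half turn about z gives the same grasp; the last joint's range is limited). The gripper opens to 94 mm and grips with 3 to 60 N. Pads are 16 mm wide; open, the fingers measure 119 mm over their backs; the gripper's body (75 mm by 177 mm) begins 78 mm behind the grasp point.
Start: joints at [-1.397, 0.3, 1.521, -0, 1.321, -0.067], TCP at [0.131, -0.534, 0.227] pointing down, gripper open.
Joint ranges: [-3.03, 3.03], [-0.79, 2.21], [0.23, 2.52], [-1.04, 4.18], [0, 3.07], [-2.55, 2.55]. Speed limits (rad/s): [2.22, 2.22, 2.57, 3.14, 3.14, 3.14].

## Interface

Orientations are given as [roll, pitch, yaw] about the fixed x, y, z axes, in that order (R = Rz(yaw) Ry(pitch) Rx(roll)).
In Python, from station import ctrl gives the robot as it stands. The module is installed in compiled form; this text tells all that it offers.
- The arm moves only by the shell command python3 -m creep 'ROWS' [OPENING] [FORCE]. ROWS is a JSON object of lists of equal length, an entry for each row: "xyz": the shift along the tool's x, y, z in mm, a list of three; "spin": the turn about the tool's z in rad. In form: {"xyz": [[tx, ty, tz], ...], "spin": [spin, ...]}. A call has 1 to 5 rows; each row shifts and turns the commanded pose from where the row before left it, along the tool's axes as they then stand; what a row does not reach is not made up. A row lasts 1/8 s, in which the tool goes at most 62.5 mm and 10.7 degrees, less where a joint would pass 70% of its speed; a pose out of reach is approached as far as the arm can. A call with a gripper value outside its range is refused whole. OPENING is the finger opening in mm, from 0 to 94, set as the call begins (- or left out, the last holds). The fingers move at their own pace and stop on an object; FORCE is the grip in N (left out, the last holds). Time passes only in rows, so rows that do not move let the fingers close. It gives the time, the measured TCP pose, the force and the opening at its end, in the units of the state.
- ctrl.get_obs(): the state, without advancing time (a new reading comes with each control period).
- ctrl.camera(name): name is "scene" or "top"; returns the picture (400x640x3 uint8, red, green, blue); there is no depth.
- ctrl.camera_model(name): a dict with "fx", "fy", "cx", "cy" (pixels), "R" (3x3) and "t" (3): a world point X has camera coordinates R X + t. Camera axes: x right, y down, z forward; pixel columns grow to the right and rows downward; lengths in m; the calibration is good to about 2 mm. A picture is of the moment at which its call begins. camera_model takes no time and is no camera call.
- ctrl.hand_in(): hands the job in, once; it reports no verdict.
The state is a dict: "time_s": time; "qpos": joint angles; "joint_vel": joint speeds; "tau": joint torques, N m; "ee_pos": TCP position; "eef_rot": TCP orientation; "force": force on the tool from outside, world axes, zero at the start; "moment": the same for the moment, N m; "grip_width": finger opening in m.
Only numpy, scipy, OpenCV 4.12 (cv2) and the standard library are available. Lean on these libraries where they do the work, as an engineer would, in place of code of your own. Each camera call takes 0.05 s, during which the arm holds its last target.

## Working session

There is one attempt and no reset: what is moved stays moved. The work goes in short steps, Python scripts to look and compute and a shell command to move; the robot and the scene stay as the last step left them, time stands still between calls to the robot, and variables do not carry over. Pictures are saved under pics/ and viewed, and the job is handed in when it is done.

```bash
mkdir -p pics; ls; python3 - <<'E'
from station import ctrl
import cv2,numpy as np
for n in("scene","top"):
    im=ctrl.camera(n); cv2.imwrite(f"pics/{n}0.png",im[:,:,::-1])
    m=ctrl.camera_model(n); print(n,{k:np.round(v,4).tolist() for k,v in m.items()})
o=ctrl.get_obs(); print(o, ctrl.tip_reach)
E
```

```text
pics
scene {'fx': 468.6091, 'fy': 468.6091, 'cx': 319.1525, 'cy': 196.556, 'R': [[-0.7401, -0.6725, 0.0003], [-0.4072, 0.4478, -0.7961], [0.5352, -0.5893, -0.6052]], 't': [0.3557, 0.358, 1.1033]}
top {'fx': 418.6988, 'fy': 418.6988, 'cx': 316.7652, 'cy': 196.0428, 'R': [[0.0047, -0.9999, -0.0088], [-0.9807, -0.0029, -0.1953], [0.1953, 0.0096, -0.9807]], 't': [-0.135, 0.6035, 1.3586]}
{'time_s': 0.1, 'qpos': array([-1.39659642e+00,  3.00409610e-01,  1.52150459e+00,  2.64753310e-05,
        1.32069478e+00, -6.65762784e-02]), 'joint_vel': array([-0.00086242, -0.00150356, -0.00298281, -0.00042138,  0.00031286,
        0.0012423 ]), 'tau': array([ 2.63759590e-03, -5.32641613e+01, -3.53283370e+01,  7.09638395e-02,
        2.33966054e-02, -5.38238783e-05]), 'ee_pos': array([ 0.13113134, -0.53392712,  0.2269524 ]), 'eef_rot': array([-3.14058029e+00, -9.32011535e-05,  2.40769577e-01]), 'force': array([0.38658467, 0.27222193, 0.57704007]), 'moment': array([ 0.03119206,  0.01255737, -0.00676703]), 'grip_width': 0.09401838383954006} 0.022
```

View pics/scene0.png

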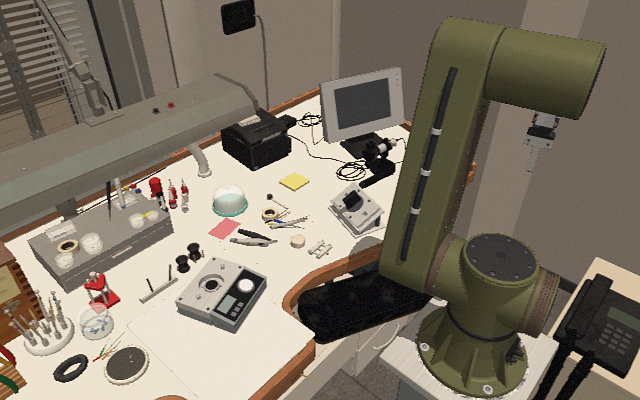

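View pics/top0.png

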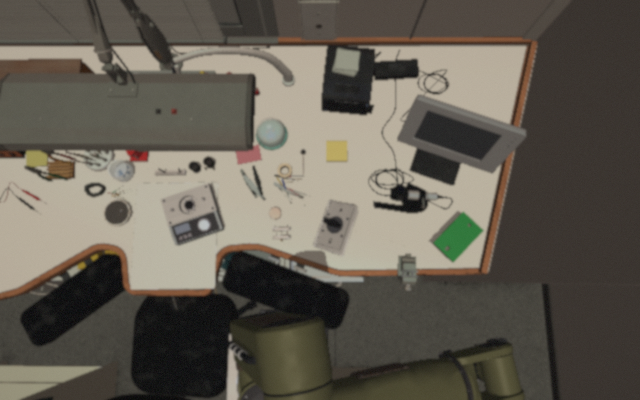

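```bash
python3 - <<'E'
import cv2,numpy as np
t=cv2.imread("pics/top0.png"); s=cv2.imread("pics/scene0.png")
cv2.imwrite("pics/t_c.png",cv2.resize(t[150:270,140:370],None,fx=3.4,fy=3.4,interpolation=cv2.INTER_CUBIC))
cv2.imwrite("pics/s_c1.png",cv2.resize(s[245:345,165:285],None,fx=6,fy=6,interpolation=cv2.INTER_CUBIC))
cv2.imwrite("pics/s_c2.png",cv2.resize(s[170:270,280:400],None,fx=6,fy=6,interpolation=cv2.INTER_CUBIC))
E
```

```text
(no output)
```

View pics/t_c.png

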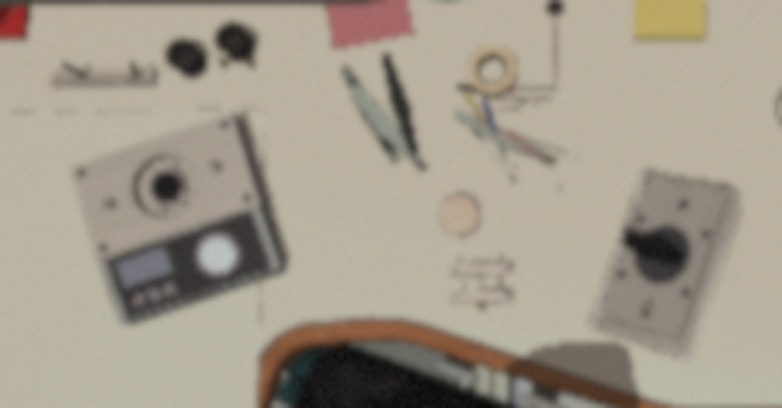

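View pics/s_c1.png

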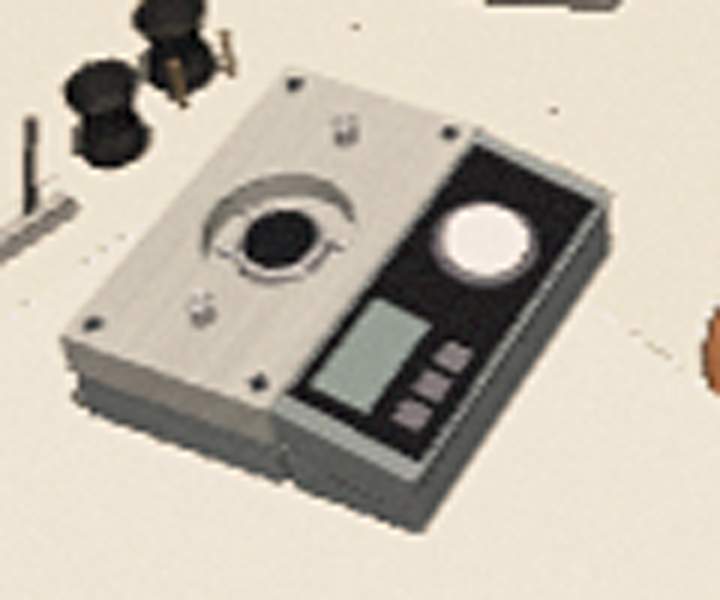

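View pics/s_c2.png

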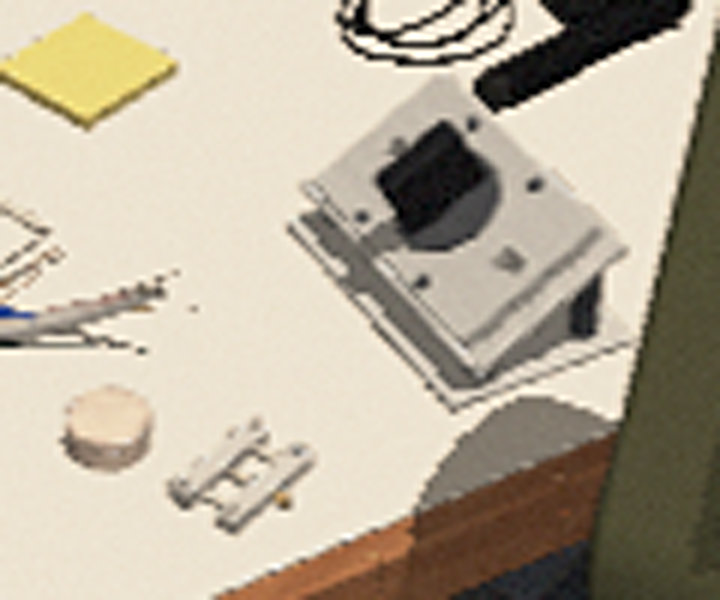

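```bash
cat > h.py <<'E'
from station import ctrl
import cv2,numpy as np
M={n:ctrl.camera_model(n) for n in("scene","top")}
def P(n):
    m=M[n];K=np.array([[m['fx'],0,m['cx']],[0,m['fy'],m['cy']],[0,0,1.]])
    return K@np.c_[np.array(m['R']),np.array(m['t'])]
def proj(n,X): 
    v=P(n)@np.append(X,1); return v[:2]/v[2]
def plane(n,px,z):
    m=M[n];R=np.array(m['R']);t=np.array(m['t'])
    c=-R.T@t; d=R.T@np.array([(px[0]-m['cx'])/m['fx'],(px[1]-m['cy'])/m['fy'],1])
    return c+d*(z-c[2])/d[2]
def tri(ps,pt):
    v=cv2.triangulatePoints(P("scene"),P("top"),np.array(ps,float).reshape(2,1),np.array(pt,float).reshape(2,1)).ravel()
    X=v[:3]/v[3]
    return X,proj("scene",X)-ps,proj("top",X)-pt
E
python3 - <<'E'
from h import *
np.set_printoptions(precision=4,suppress=True)
S1=lambda x,y:np.array([165+(x+.5)/6-.5,245+(y+.5)/6-.5])
S2=lambda x,y:np.array([280+(x+.5)/6-.5,170+(y+.5)/6-.5])
T=lambda x,y:np.array([140+(x+.5)/3.4-.5,150+(y+.5)/3.4-.5])
for n,a,b in [("pinR",S1(345,130),T(218,166)),("pinL",S1(203,308),T(110,203)),("key",S1(487,243),T(217,255)),
 ("nest rearright",S1(287,68),T(238,116)),("nest rearleft",S1(65,340),T(75,172)),("nest frontright",S1(475,130),T(258,212)),("nest frontleft",S1(280,410),T(103,262)),
 ("lid top-far",S2(450,75),T(738,185)),("lid low-far",S2(305,187),T(645,172)),("lid low near",S2(470,360),T(597,328)),("lid top near",S2(628,250),T(690,355)),
 ("hole far",S2(397,147),T(684,204)),("hole near",S2(512,260),T(645,310))]:
    X,e,f=tri(a,b); print(n,X,e,f, "z52" if n[0] in"np" else "", plane("scene",a,.055),plane("top",b,.055))
E
```

```text
pinR [0.5966 0.2527 0.0545] [0.4591 0.1337] [-0.2858 -0.3688] z52 [0.5974 0.2535 0.055 ] [0.5952 0.2515 0.055 ]
pinL [0.5579 0.3571 0.0568] [0.3039 0.0932] [-0.1804 -0.2281] z52 [0.5602 0.3567 0.055 ] [0.5574 0.3571 0.055 ]
key [0.5071 0.2499 0.0463] [0.0768 0.0204] [-0.0448 -0.0606]  [0.5006 0.2546 0.055 ] [0.5057 0.2473 0.055 ]
nest rearright [0.6526 0.24   0.0453] [1.3276 0.3971] [-0.8604 -1.0836] z52 [0.6476 0.2467 0.055 ] [0.6465 0.2342 0.055 ]
nest rearleft [0.593  0.4003 0.0459] [1.011  0.3271] [-0.6096 -0.7438] z52 [0.5879 0.4047 0.055 ] [0.5887 0.3944 0.055 ]
nest frontright [0.5528 0.2124 0.0533] [1.3333 0.3538] [-0.8181 -1.0845] z52 [0.555  0.2149 0.055 ] [0.5488 0.209  0.055 ]
nest frontleft [0.5003 0.3637 0.046 ] [0.3238 0.0938] [-0.1839 -0.2385] z52 [0.4943 0.3676 0.055 ] [0.4984 0.3597 0.055 ]
lid top-far [ 0.5725 -0.2687  0.0657] [-0.8807 -0.1635] [0.5865 0.9189]  [ 0.5789 -0.282   0.055 ] [ 0.5775 -0.2677  0.055 ]
lid low-far [ 0.5938 -0.1767  0.03  ] [-0.378  -0.0769] [0.249  0.3753]  [ 0.5716 -0.1526  0.055 ] [ 0.5904 -0.1754  0.055 ]
lid low near [ 0.4386 -0.1272  0.0301] [0.4013 0.066 ] [-0.2391 -0.3802]  [ 0.4229 -0.1035  0.055 ] [ 0.4354 -0.1284  0.055 ]
lid top near [ 0.4109 -0.2176  0.0612] [0.4769 0.0667] [-0.2856 -0.4739]  [ 0.4163 -0.2235  0.055 ] [ 0.4097 -0.2188  0.055 ]
hole far [ 0.5592 -0.2137  0.0533] [0.1851 0.0342] [-0.1214 -0.1871]  [ 0.5583 -0.2117  0.055 ] [ 0.5582 -0.214   0.055 ]
hole near [ 0.453  -0.1751  0.0575] [0.0206 0.0033] [-0.0125 -0.0202]  [ 0.4548 -0.1776  0.055 ] [ 0.4531 -0.1752  0.055 ]
```

```bash
cat >> h.py <<'E'
def go(xyz,yaw=None):
    """remaining move in tool axes (mm), spin about tool z (rad)"""
    o=ctrl.get_obs(); R=cv2.Rodrigues(np.zeros(3))[0]
    from scipy.spatial.transform import Rotation as Ro
    R=Ro.from_euler('xyz',o['eef_rot']).as_matrix()
    d=R.T@(np.array(xyz)-o['ee_pos'])*1000
    s=None if yaw is None else -((yaw-o['eef_rot'][2]+np.pi)%(2*np.pi)-np.pi)
    print("t",o['time_s'],"pos",o['ee_pos'].round(4),"rot",o['eef_rot'].round(4),"F",o['force'].round(1),"w",round(o['grip_width']*1000,1))
    print("tool d mm",d.round(1),"spin",s)
E
python3 - <<'E'
from h import *
np.set_printoptions(precision=4,suppress=True)
c=np.array([.5061,-.1944,.0554]);a=np.radians(-20.)
y=np.array([np.cos(a),np.sin(a),0]);n=np.array([-np.sin(a)*.5,np.cos(a)*.5,.866]);x=np.cross(y,n)
t=cv2.imread("pics/top0.png"); s=cv2.imread("pics/scene0.png")
im={"top":t,"scene":s}
big={k:cv2.resize(v,None,fx=6,fy=6,interpolation=cv2.INTER_CUBIC) for k,v in im.items()}
def dot(k,X,col):
    p=(proj(k,X)+.5)*6-.5; cv2.circle(big[k],tuple(int(round(q)) for q in p),3,col,-1)
for k in big:
    for i in(-1,1):
        for j in(-1,1):
            dot(k,c+x*.025*i+y*.008*j+n*.046,(0,0,255)); dot(k,c+x*.045*i+y*.075*j,(0,255,0))
    dot(k,c+y*.055,(255,0,0));dot(k,c-y*.055,(255,0,0))
    s0=np.array([.5773,.3049,.052]);b=np.radians(20.2);X=np.array([np.cos(b),np.sin(b),0]);Y=np.array([-np.sin(b),np.cos(b),0])
    for j in(-1,1):
        dot(k,s0+Y*.055*j+[0,0,.016],(0,0,255));dot(k,s0+Y*.055*j,(0,255,0))
        for i in(-1,1): dot(k,s0+X*.05*i+Y*.085*j,(0,255,0))
B=big["scene"];T=big["top"]
a_=B[240*6:340*6,165*6:285*6][:,:];b_=B[170*6:250*6,320*6:400*6]
cv2.imwrite("pics/o1.png",B[245*6:345*6,165*6:285*6]);cv2.imwrite("pics/o2.png",B[170*6:250*6,320*6:400*6]);
cv2.imwrite("pics/o3.png",np.hstack([T[175*6:260*6,155*6:220*6],T[175*6:260*6,305*6:370*6]]))
print(x,n,c+n*.03)
for q in[(.38,.233,0),(.36,.3,0)]:print(proj("top",q),proj("scene",q))
go((.5112,-.1803,.2),np.radians(70))
E
```

```text
[-0.2962 -0.8138  0.5   ] [0.171  0.4698 0.866 ] [ 0.5112 -0.1803  0.0814]
[209.9224 263.1875] [286.1857 319.8337]
[190.0596 269.0204] [272.0405 341.3338]
t 0.1 pos [ 0.1311 -0.5339  0.227 ] rot [-3.1406 -0.0001  0.2408] F [0.4 0.3 0.6] w 94.0
tool d mm [ 453.4 -252.8   27.3] spin -0.9809608995020991
```

View pics/o1.png

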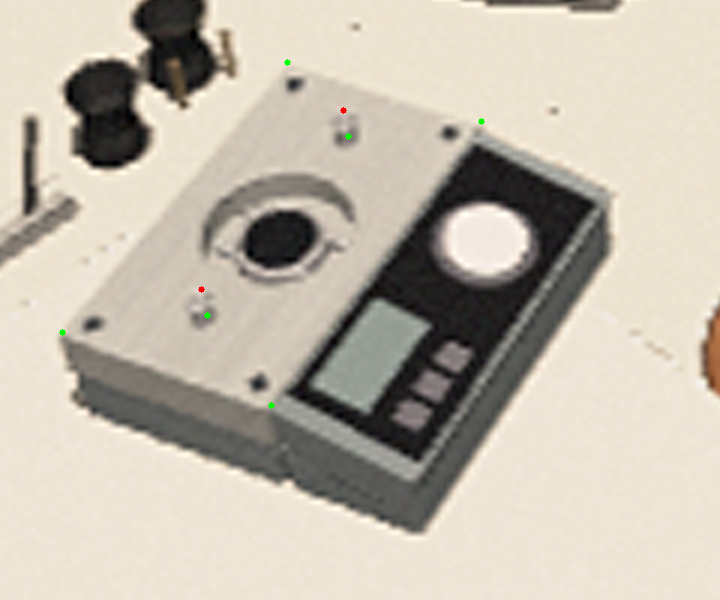

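View pics/o2.png

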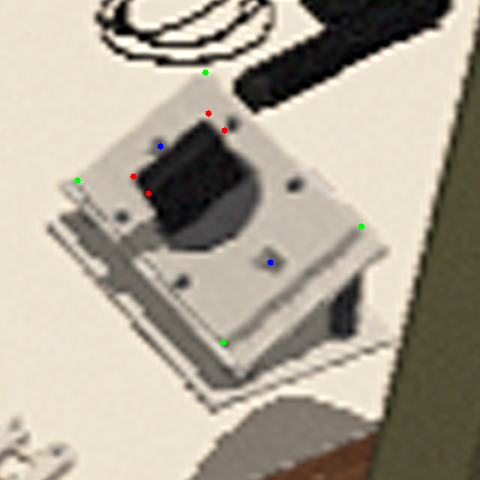

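View pics/o3.png

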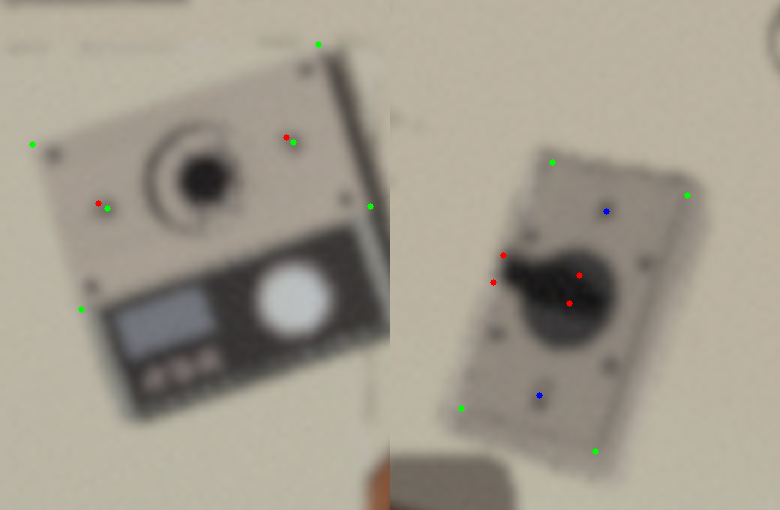

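```bash
python3 - <<'E'
import cv2,numpy as np
t=cv2.imread("pics/top0.png"); s=cv2.imread("pics/scene0.png")
a=cv2.resize(t[195:258,308:360],None,fx=8,fy=8,interpolation=cv2.INTER_CUBIC)
b=cv2.resize(s[180:243,328:380],None,fx=8,fy=8,interpolation=cv2.INTER_CUBIC)
o=np.hstack([a,b]); o=np.clip(o.astype(float)*1.7,0,255); cv2.imwrite("pics/z1.png",o)
a=cv2.resize(t[180:248,158:222],None,fx=6,fy=6,interpolation=cv2.INTER_CUBIC)
b=cv2.resize(s[250:318,170:234],None,fx=6,fy=6,interpolation=cv2.INTER_CUBIC)
cv2.imwrite("pics/z2.png",np.hstack([a,b]))
E
```

```text
[ WARN:0@0.177] global loadsave.cpp:1063 imwrite_ Unsupported depth image for selected encoder is fallbacked to CV_8U.
```

View pics/z1.png

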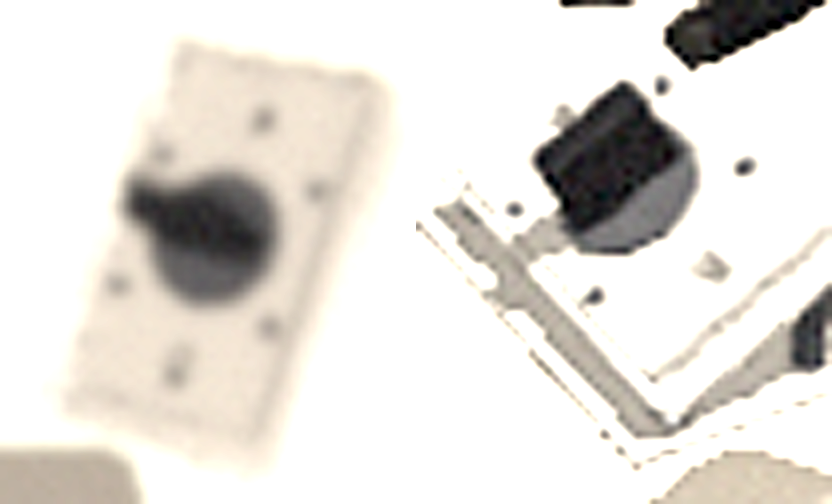

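View pics/z2.png

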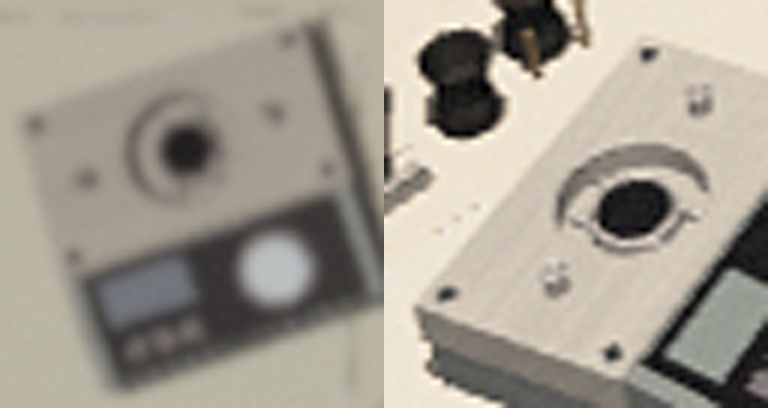

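```bash
python3 - <<'E'
from h import *
np.set_printoptions(precision=4,suppress=True)
c=np.array([.5061,-.1944,.0554]);n=np.array([ 0.171,0.4698,0.866])
for h in(.004,.046):
  X=c+h*n
  print(h,X,"top8",(proj("top",X)+.5-[308,195])*8,"scene8",(proj("scene",X)+.5-[328,180])*8+[416,0])
# block top centre / disc centre triangulation
top=lambda x,y:np.array([308+x/8-.5,195+y/8-.5]); sc=lambda x,y:np.array([328+(x-416)/8-.5,180+y/8-.5])
print(tri(sc(592,131),top(185,205)))
print(tri(sc(630,180),top(211,236)))
# tester fit: points in tester coordinates, obs in both views (6x)
tt=lambda x,y:np.array([158+x/6-.5,180+y/6-.5]); ts=lambda x,y:np.array([170+(x-384)/6-.5,250+y/6-.5])
o=lambda x,y:np.array([165+x/6-.5,245+y/6-.5])
from scipy.optimize import least_squares
obs=[((.05,-.085,.052),tt(310,24),o(287,69)),((.05,.085,.052),tt(22,118),ts(415,310)),((-.05,.085,.052),tt(78,275),o(277,409)),((-.05,-.085,.052),tt(343,185),o(471,131)),
((0,-.055,.060),tt(275,113),ts(699,99)),((0,.055,.060),tt(87,178),ts(556,279))]
def f(p,use=("t","s")):
    r=[]
    for q,a,b in obs:
        cs,sn=np.cos(p[2]),np.sin(p[2]);X=np.array([p[0]+cs*q[0]-sn*q[1],p[1]+sn*q[0]+cs*q[1],q[2]])
        if "t" in use:r+=list(proj("top",X)-a)
        if "s" in use:r+=list(proj("scene",X)-b)
    return np.array(r)
for u in(("t","s"),("t",),("s",)):
    s=least_squares(f,[.577,.305,.35],args=(u,),loss="soft_l1");print(u,s.x,np.degrees(s.x[2]));print(f(s.x,u).reshape(-1,2*len(u)))
E
```

```text
0.004 [ 0.5068 -0.1925  0.0589] top8 [216.3923 241.1851] scene8 [633.3117 184.4582]
0.046 [ 0.514  -0.1728  0.0952] top8 [170.7839 212.0189] scene8 [590.3162 124.7374]
(array([ 0.5179, -0.1789,  0.0869]), array([-0.0467, -0.0085]), array([0.03  , 0.0467]))
(array([ 0.5079, -0.1906,  0.0617]), array([-0.2075, -0.0368]), array([0.1314, 0.2066]))
('t', 's') [0.5753 0.3061 0.3498] 20.042888866202286
[[-1.868  -0.9282  0.3679 -0.6018]
 [-1.5497 -0.0598  0.3033 -0.618 ]
 [-2.9106  1.2289 -0.8852  0.2396]
 [ 1.1769 -0.7145  1.9248 -0.9084]
 [-0.8562  0.1651  0.3427 -0.2955]
 [-0.735   0.2199  0.4863 -0.4129]]
('t',) [0.5752 0.3023 0.33  ] 18.90762513708739
[[-0.3535 -0.5408]
 [-0.2915 -0.5819]
 [-2.2052  0.887 ]
 [ 2.153  -0.1251]
 [ 0.3479  0.4936]
 [ 0.2978 -0.0503]]
('s',) [0.575  0.3075 0.3627] 20.77909101324433
[[-0.4421 -0.2255]
 [ 0.1118  0.104 ]
 [-0.7331  0.6   ]
 [ 1.3621 -0.8377]
 [-0.2306 -0.0211]
 [ 0.3456  0.0671]]
```

```bash
python3 -m creep '{"xyz":[[45.3,-25.3,0],[45.3,-25.3,0],[45.3,-25.3,0],[45.3,-25.3,0],[45.3,-25.3,0]],"spin":[0,0,0,0,0]}' 60
python3 -m creep '{"xyz":[[45.3,-25.3,0],[45.3,-25.3,0],[45.3,-25.3,0],[45.3,-25.3,0],[45.3,-25.3,0]],"spin":[0,0,0,0,0]}'
python3 -m creep '{"xyz":[[0,0,5],[0,0,5],[0,0,5],[0,0,5],[0,0,5]],"spin":[-0.18,-0.18,-0.18,-0.18,-0.18]}'
python3 - <<'E'
from h import *
go((.5115,-.181,.12),np.radians(70))
E
```

```text
time_s: 0.72
ee_pos: [0.3219, -0.3559, 0.2273]
eef_rot: [-3.141, 0.0, 0.241]
force: [-0.2, -1.2, -0.1]
grip_width: 0.06
time_s: 1.35
ee_pos: [0.5118, -0.179, 0.2273]
eef_rot: [-3.141, 0.0, 0.241]
force: [0.1, -1.0, 0.1]
grip_width: 0.0602
time_s: 1.98
ee_pos: [0.5106, -0.1803, 0.202]
eef_rot: [-3.141, 0.0, 1.147]
force: [0.5, 0.1, -0.1]
grip_width: 0.06
t 1.975 pos [ 0.5106 -0.1803  0.202 ] rot [-3.1409  0.      1.1468] F [ 0.5  0.1 -0.1] w 60.0
tool d mm [-0.3  1.1 82. ] spin -0.07497288414279168
```

```bash
python3 -m creep '{"xyz":[[0,1,20],[0,0,20],[0,0,20],[0,0,15],[0,0,0]],"spin":[-0.075,0,0,0,0]}'
python3 - <<'E'
from h import *
go((.5115,-.181,.086),np.radians(70))
t=ctrl.camera("top");s=ctrl.camera("scene")
a=cv2.resize(t[185:260,300:365],None,fx=6,fy=6,interpolation=cv2.INTER_CUBIC)
b=cv2.resize(s[175:250,325:390],None,fx=6,fy=6,interpolation=cv2.INTER_CUBIC)
cv2.imwrite("pics/p1.png",np.hstack([a,b])[:,:,::-1])
E
```

```text
time_s: 2.6
ee_pos: [0.5113, -0.1806, 0.1265]
eef_rot: [-3.14, -0.0, 1.216]
force: [0.1, -0.3, 0.1]
grip_width: 0.0601
t 2.6 pos [ 0.5113 -0.1806  0.1265] rot [-3.1397e+00 -1.0000e-04  1.2158e+00] F [ 0.1 -0.3  0.1] w 60.1
tool d mm [-0.3  0.4 40.5] spin -0.00592375645608767
```

View pics/p1.png

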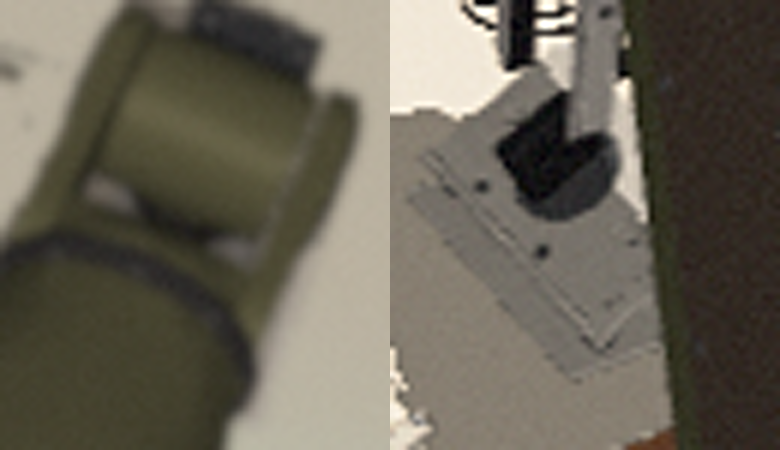

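```bash
python3 -m creep '{"xyz":[[0,0,15],[0,0,10],[0,0,8],[0,0,6],[0,0,0]],"spin":[0,0,0,0,0]}'
python3 -m creep '{"xyz":[[0,0,0],[0,0,0],[0,0,0],[0,0,0],[0,0,0]],"spin":[0,0,0,0,0]}' 30 10
python3 -m creep '{"xyz":[[0,0,0],[0,0,0],[0,0,0],[0,0,0],[0,0,0]],"spin":[0,0,0,0,0]}' 5 10
```

```text
time_s: 3.32
ee_pos: [0.5115, -0.1808, 0.088]
eef_rot: [-3.141, -0.0, 1.216]
force: [0.4, 0.0, 0.1]
grip_width: 0.06
time_s: 3.95
ee_pos: [0.5117, -0.1808, 0.0885]
eef_rot: [3.142, 0.0, 1.216]
force: [0.7, 0.3, 1.0]
grip_width: 0.0303
time_s: 4.58
ee_pos: [0.5116, -0.1807, 0.0884]
eef_rot: [-3.141, -0.0, 1.216]
force: [-0.9, 1.3, -0.1]
grip_width: 0.0161
```

```bash
python3 -m creep '{"xyz":[[0,0,0],[0,0,0],[0,0,-5],[0,0,-8],[0,0,-12]],"spin":[0,0,0,0,0]}' 5 20
python3 -m creep '{"xyz":[[0,0,-25],[0,0,-25],[0,0,-25],[0,0,-25],[0,0,0]],"spin":[0,0,0,0,0]}'
python3 - <<'E'
from h import *
go((.38,.233,.19),np.radians(20))
s=ctrl.camera("scene")
cv2.imwrite("pics/p2.png",cv2.resize(s[110:260,300:430],None,fx=4,fy=4,interpolation=cv2.INTER_CUBIC)[:,:,::-1])
E
```

```text
time_s: 5.2
ee_pos: [0.5116, -0.1808, 0.1141]
eef_rot: [-3.141, -0.0, 1.216]
force: [-0.6, 0.1, -3.6]
grip_width: 0.0157
time_s: 5.82
ee_pos: [0.5123, -0.1811, 0.2156]
eef_rot: [3.138, 0.0, 1.216]
force: [-0.2, 0.1, -3.2]
grip_width: 0.016
t 5.825 pos [ 0.5123 -0.1811  0.2156] rot [3.1376e+00 2.0000e-04 1.2158e+00] F [-0.2  0.1 -3.2] w 16.0
tool d mm [ 342.3 -268.1   24.5] spin 0.8667242583936687
```

View pics/p2.png

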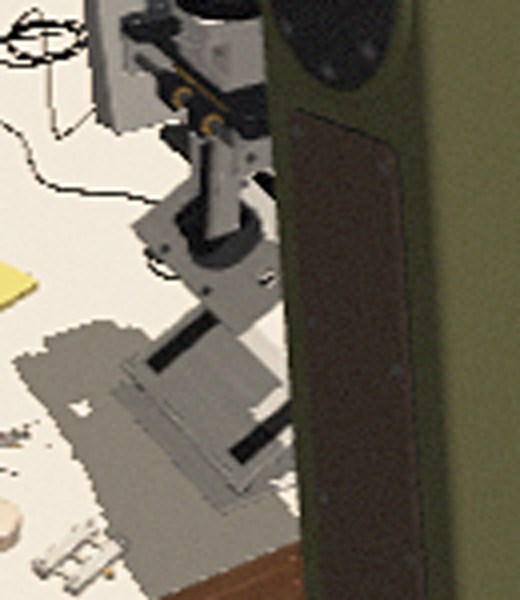

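```bash
python3 -m creep '{"xyz":[[20,-15,0],[42,-33,0],[46,-36,0],[46,-36,0],[46,-36,0]],"spin":[0,0,0,0,0]}'
python3 -m creep '{"xyz":[[46,-36,0],[46,-36,0],[36,-28,0],[14,-12,0],[0,0,0]],"spin":[0,0,0,0,0]}'
python3 -m creep '{"xyz":[[0,0,0],[0,0,0],[0,0,0],[0,0,0],[0,0,0]],"spin":[0.173,0.173,0.173,0.173,0.173]}'
python3 - <<'E'
from h import *
go((.38,.233,.1),np.radians(20))
s=ctrl.camera("scene");t=ctrl.camera("top")
cv2.imwrite("pics/p3.png",np.hstack([cv2.resize(s[200:350,200:330],None,fx=3,fy=3,interpolation=cv2.INTER_CUBIC),cv2.resize(t[150:300,150:270],None,fx=3,fy=3,interpolation=cv2.INTER_CUBIC)])[:,:,::-1])
E
```

```text
time_s: 6.5
ee_pos: [0.4336, 0.0625, 0.2124]
eef_rot: [-3.14, 0.0, 1.215]
force: [0.3, 0.3, -3.1]
grip_width: 0.0163
time_s: 7.12
ee_pos: [0.3785, 0.2336, 0.2124]
eef_rot: [-3.14, 0.001, 1.218]
force: [-0.1, -0.6, -3.8]
grip_width: 0.016
time_s: 7.75
ee_pos: [0.3794, 0.2319, 0.2128]
eef_rot: [3.141, 0.001, 0.344]
force: [-0.3, 0.0, -3.2]
grip_width: 0.0157
t 7.75 pos [0.3794 0.2319 0.2128] rot [3.1412e+00 1.0000e-03 3.4400e-01] F [-0.3  0.  -3.2] w 15.7
tool d mm [  1.   -0.9 112.8] spin -0.005099052184590391
```

View pics/p3.png

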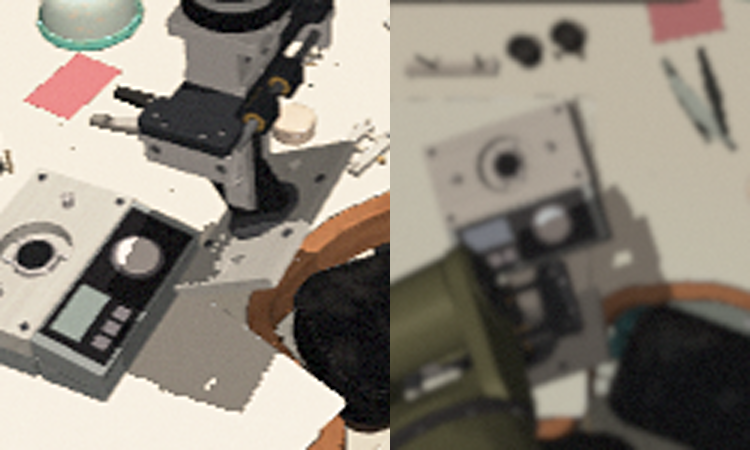

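```bash
python3 -m creep '{"xyz":[[4,-30,20],[6,-42,30],[4,-20,30],[0,0,30],[0,0,18]],"spin":[0,0,0,0,0]}'
python3 -m creep '{"xyz":[[0,0,5],[0,0,0]],"spin":[0.005,0]}' - 10
python3 - <<'E'
from h import *
go((.361,.323,.07),np.radians(20))
s=ctrl.camera("scene");t=ctrl.camera("top")
cv2.imwrite("pics/p4.png",np.hstack([cv2.resize(s[200:350,200:330],None,fx=3,fy=3,interpolation=cv2.INTER_CUBIC),cv2.resize(t[150:300,150:270],None,fx=3,fy=3,interpolation=cv2.INTER_CUBIC)])[:,:,::-1])
E
```

```text
time_s: 8.48
ee_pos: [0.3605, 0.3234, 0.0836]
eef_rot: [3.141, 0.002, 0.356]
force: [-0.3, 0.4, -3.1]
grip_width: 0.0162
time_s: 8.72
ee_pos: [0.3611, 0.324, 0.0806]
eef_rot: [3.142, 0.0, 0.347]
force: [0.6, 0.1, -3.4]
grip_width: 0.0162
t 8.725 pos [0.3611 0.324  0.0806] rot [3.1416 0.     0.3471] F [ 0.6  0.1 -3.4] w 16.2
tool d mm [-0.4  0.9 10.6] spin -0.002003883008173002
```

View pics/p4.png

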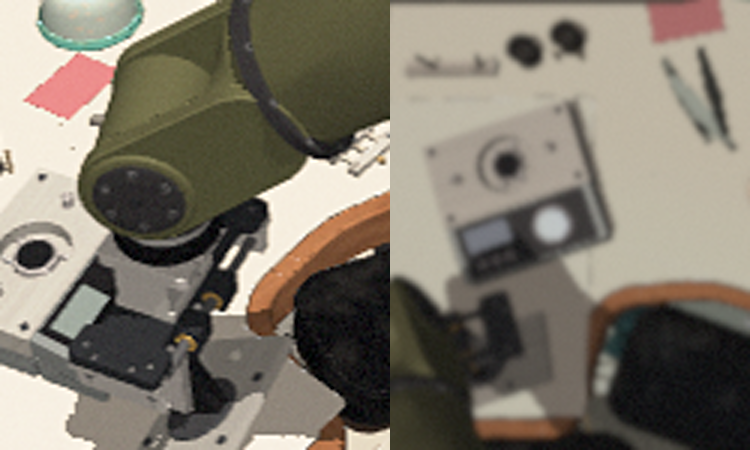

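```bash
python3 -m creep '{"xyz":[[0,0,4],[0,0,4],[0,0,3],[0,0,2],[0,0,2]],"spin":[0,0,0,0,0]}'
python3 -m creep '{"xyz":[[0,0,2],[0,0,2],[0,0,2]],"spin":[0,0,0]}'
python3 -m creep '{"xyz":[[0,0,2],[0,0,2],[0,0,2]],"spin":[0,0,0]}'
```

```text
time_s: 9.45
ee_pos: [0.3608, 0.3243, 0.0655]
eef_rot: [3.142, -0.0, 0.346]
force: [-4.3, -3.4, 13.5]
grip_width: 0.016
time_s: 9.82
ee_pos: [0.3611, 0.3244, 0.0604]
eef_rot: [-3.141, -0.001, 0.346]
force: [-4.1, -4.1, 12.3]
grip_width: 0.0161
time_s: 10.2
ee_pos: [0.361, 0.3244, 0.0543]
eef_rot: [-3.142, -0.001, 0.346]
force: [-4.0, -3.2, 12.3]
grip_width: 0.0157
```

```bash
python3 -m creep '{"xyz":[[0,0,2],[0,0,1.5],[0,0,1]],"spin":[0,0,0]}'
python3 -m creep '{"xyz":[[0,0,1],[0,0,1]],"spin":[0,0]}'
```

```text
time_s: 10.58
ee_pos: [0.3609, 0.3243, 0.0497]
eef_rot: [-3.142, -0.0, 0.346]
force: [-4.7, -5.0, 10.3]
grip_width: 0.0161
time_s: 10.82
ee_pos: [0.3609, 0.3243, 0.0477]
eef_rot: [-3.142, -0.0, 0.346]
force: [-5.2, -4.0, 9.6]
grip_width: 0.016
```

```bash
python3 -m creep '{"xyz":[[0,0,1],[0,0,0.5]],"spin":[0,0]}'
python3 -m creep '{"xyz":[[0,0,0.5],[0,0,0.5]],"spin":[0,0]}'
python3 -m creep '{"xyz":[[0,0,0.5],[0,0,0.5]],"spin":[0,0]}'
```

```text
time_s: 11.08
ee_pos: [0.3609, 0.3243, 0.0462]
eef_rot: [3.142, -0.0, 0.346]
force: [-5.3, -4.6, 9.6]
grip_width: 0.0156
time_s: 11.32
ee_pos: [0.3609, 0.3243, 0.0452]
eef_rot: [-3.142, -0.0, 0.346]
force: [-4.3, -4.6, 10.1]
grip_width: 0.0163
time_s: 11.58
ee_pos: [0.3608, 0.3243, 0.0442]
eef_rot: [3.142, -0.0, 0.346]
force: [-5.1, -4.0, 9.8]
grip_width: 0.016
```

```bash
python3 -m creep '{"xyz":[[0,0,0.5],[0,0,0.5]],"spin":[0,0]}'
python3 -m creep '{"xyz":[[0,0,0.5],[0,0,0.5]],"spin":[0,0]}'
python3 - <<'E'
from h import *
s=ctrl.camera("scene")
cv2.imwrite("pics/p5.png",cv2.resize(s[260:370,200:330],None,fx=6,fy=5,interpolation=cv2.INTER_CUBIC)[:,:,::-1])
E
```

```text
time_s: 11.82
ee_pos: [0.3608, 0.3243, 0.0432]
eef_rot: [3.142, -0.0, 0.346]
force: [-4.9, -4.4, 8.8]
grip_width: 0.0159
time_s: 12.08
ee_pos: [0.3608, 0.3243, 0.0422]
eef_rot: [3.142, -0.0, 0.346]
force: [-5.1, -4.2, 10.7]
grip_width: 0.016
```

View pics/p5.png

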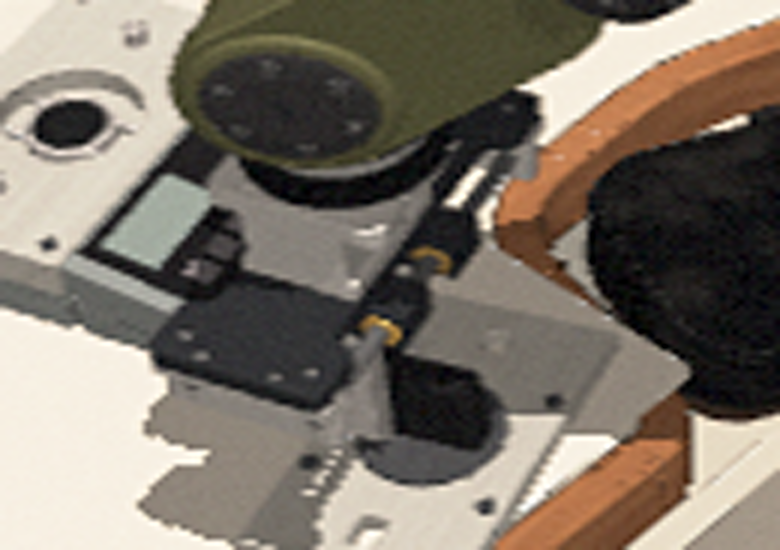

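```bash
python3 -c "
from h import *
print(ctrl.get_obs()['moment'],ctrl.get_obs()['force'])"
python3 -m creep '{"xyz":[[0,0,0],[0,0,0],[0,0,0.3]],"spin":[0,0,0]}' - 3
python3 -c "
from h import *
print(ctrl.get_obs()['moment'])"
python3 -m creep '{"xyz":[[0,0,0.5],[0,0,0.5]],"spin":[0,0]}'
python3 -c "
from h import *
print(ctrl.get_obs()['moment'])"
```

```text
[-0.66486856  0.72275166  0.0729486 ] [-3.58321662 -3.8285766   9.22139442]
time_s: 12.5
ee_pos: [0.3611, 0.3244, 0.0413]
eef_rot: [-3.141, -0.001, 0.346]
force: [1.5, 0.4, -0.9]
grip_width: 0.016
[ 0.05928881 -0.24396344  0.0007532 ]
time_s: 12.75
ee_pos: [0.361, 0.3244, 0.0404]
eef_rot: [-3.141, -0.001, 0.346]
force: [0.4, 0.0, 3.9]
grip_width: 0.016
[-0.13900092 -0.09743354  0.04125253]
```

```bash
python3 -m creep '{"xyz":[[0,0,0],[0,0,0],[0,0,-3],[0,0,-12],[0,0,-30]],"spin":[0,0,0,0,0]}' - 35
python3 -m creep '{"xyz":[[0,0,-30],[0,0,-25],[0,0,-10],[0,0,0]],"spin":[0,0,0,0]}'
python3 - <<'E'
from h import *
s=ctrl.camera("scene");t=ctrl.camera("top")
cv2.imwrite("pics/p6.png",np.hstack([cv2.resize(s[200:350,170:300],None,fx=4,fy=4,interpolation=cv2.INTER_CUBIC),cv2.resize(t[150:300,150:220],None,fx=4,fy=4,interpolation=cv2.INTER_CUBIC)])[:,:,::-1])
go((.5753,.3050,.155),.35)
print(ctrl.get_obs()['moment'])
E
```

```text
time_s: 13.38
ee_pos: [0.3601, 0.3237, 0.0851]
eef_rot: [3.141, 0.003, 0.346]
force: [0.3, -0.3, -2.7]
grip_width: 0.0157
time_s: 13.88
ee_pos: [0.3608, 0.3242, 0.1503]
eef_rot: [-3.141, -0.0, 0.346]
force: [0.3, -0.4, -3.8]
grip_width: 0.0157
t 13.975 pos [0.3604 0.3239 0.1493] rot [3.1412e+00 1.4000e-03 3.4580e-01] F [-0.2  0.2 -3.3] w 16.1
tool d mm [195.7  90.7  -6. ] spin -0.004203472081492077
[-0.0508322  -0.0225314   0.00171252]
```

View pics/p6.png

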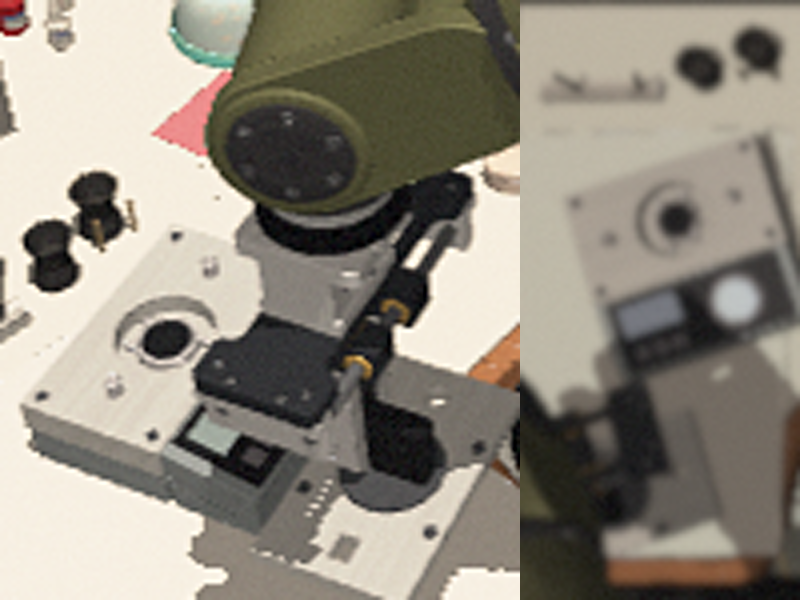

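```bash
python3 -m creep '{"xyz":[[20,9,0],[45,20,0],[50,23,0],[45,20,0],[24,11,0]],"spin":[0,0,0,0,0]}'
python3 -m creep '{"xyz":[[10,4,8],[2,1,8],[0,0,4],[0,0,0]],"spin":[0,0,0,0]}'
python3 - <<'E'
from h import *
s=ctrl.camera("scene");t=ctrl.camera("top")
cv2.imwrite("pics/s7.png",s[:,:,::-1]);cv2.imwrite("pics/t7.png",t[:,:,::-1])
cv2.imwrite("pics/p7.png",np.hstack([cv2.resize(s[230:330,160:260],None,fx=6,fy=6,interpolation=cv2.INTER_CUBIC)])[:,:,::-1])
cv2.imwrite("pics/p7t.png",cv2.resize(t[160:260,150:250],None,fx=6,fy=6,interpolation=cv2.INTER_CUBIC)[:,:,::-1])
go((.5753,.3070,.125),.355)
E
```

```text
time_s: 14.6
ee_pos: [0.5636, 0.3076, 0.1481]
eef_rot: [3.141, 0.002, 0.345]
force: [-0.3, 0.2, -3.1]
grip_width: 0.0158
time_s: 15.1
ee_pos: [0.5742, 0.3082, 0.1299]
eef_rot: [-3.142, 0.001, 0.347]
force: [-0.7, -0.0, -2.9]
grip_width: 0.0161
t 15.2 pos [0.5747 0.3082 0.1306] rot [-3.1415e+00 -5.0000e-04  3.4630e-01] F [-0.3  0.7 -3.7] w 16.0
tool d mm [0.2 1.3 5.6] spin -0.008672411190270957
```

View pics/p7.png

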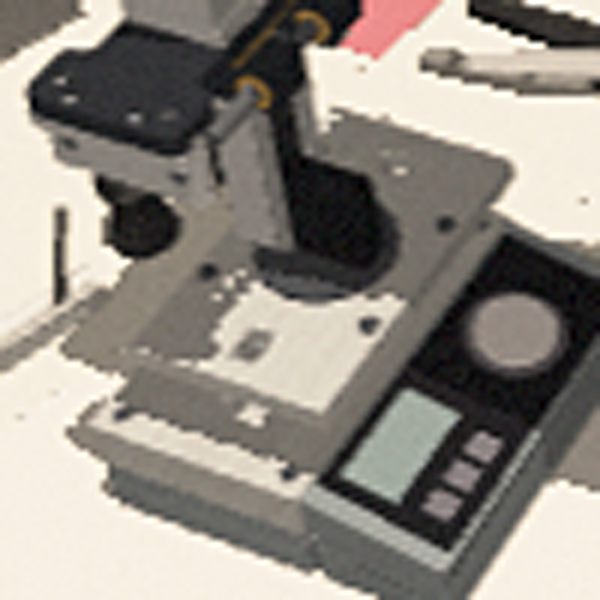

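View pics/p7t.png

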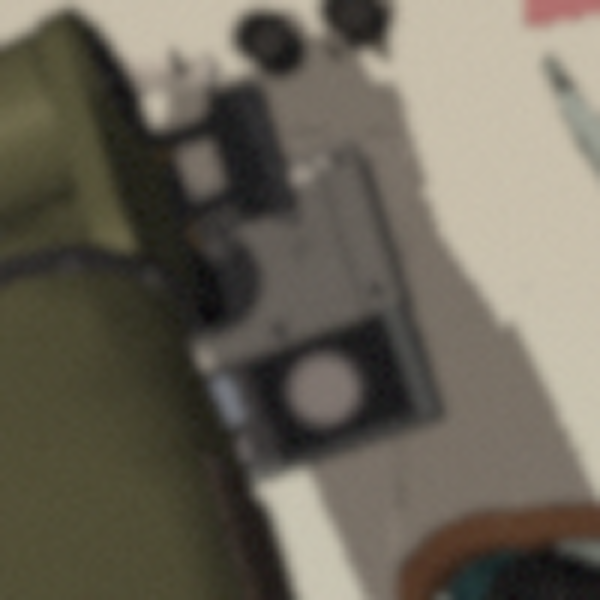

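```bash
python3 - <<'E'
from h import *
np.set_printoptions(precision=4,suppress=True)
f=lambda x,y:np.array([160+x/6-.5,230+y/6-.5])
L=plane("scene",f(251,346),.1002);R=plane("scene",f(400,168),.1002)
d=L-R;print("holes",L,R,(L+R)/2,np.linalg.norm(d),np.degrees(np.arctan2(d[1],d[0]))-90)
ts=lambda x,y:np.array([170+(x-384)/6-.5,250+y/6-.5])
for z in(.056,.060,.064):
    pR=plane("scene",ts(699,99),z);pL=plane("scene",ts(556,279),z);d=pL-pR
    print(z,pL,pR,(pL+pR)/2,np.linalg.norm(d),np.degrees(np.arctan2(d[1],d[0]))-90)
# corners
for n,p in [("fl",(322,413)),("fr",(512,165)),("rl",(125,347))]: print(n,plane("scene",f(*p),.1002))
E
python3 - <<'E'
import cv2,numpy as np
s=cv2.imread("pics/s7.png");a=cv2.imread("pics/scene0.png")
cv2.imwrite("pics/z7.png",np.hstack([cv2.resize(s[250:305,170:250],None,fx=9,fy=9,interpolation=cv2.INTER_CUBIC)]))
cv2.imwrite("pics/z8.png",np.hstack([cv2.resize(x,None,fx=16,fy=16,interpolation=cv2.INTER_NEAREST) for x in (a[255:280,212:232],a[285:310,188:208])]))
E
```

```text
holes [0.54   0.3544 0.1002] [0.5751 0.2508 0.1002] [0.5575 0.3026 0.1002] 0.10938934649527574 18.737031150015383
0.056 [0.5596 0.3577 0.056 ] [0.5974 0.2536 0.056 ] [0.5785 0.3056 0.056 ] 0.11078969027520792 19.992166880713654
0.06 [0.5563 0.3593 0.06  ] [0.594  0.2557 0.06  ] [0.5751 0.3075 0.06  ] 0.11029543229261124 19.992166880713597
0.064 [0.553 0.361 0.064] [0.5905 0.2578 0.064 ] [0.5717 0.3094 0.064 ] 0.10980117431001449 19.99216688071357
fl [0.4913 0.3566 0.1002]
fr [0.5411 0.2174 0.1002]
rl [0.5767 0.3886 0.1002]
```

View pics/z7.png

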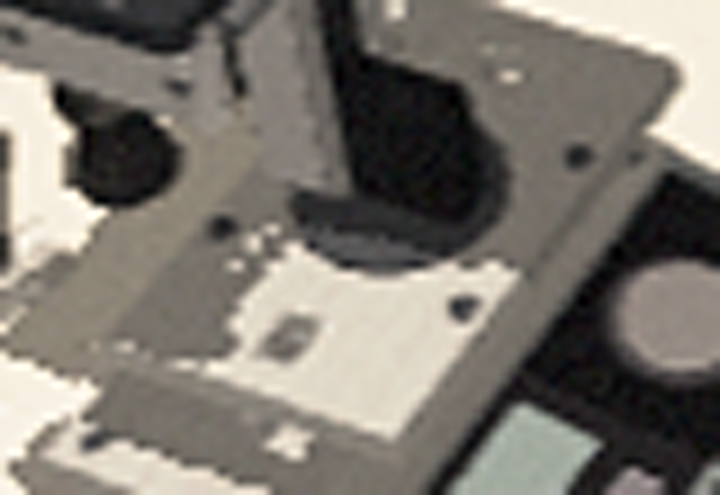

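View pics/z8.png

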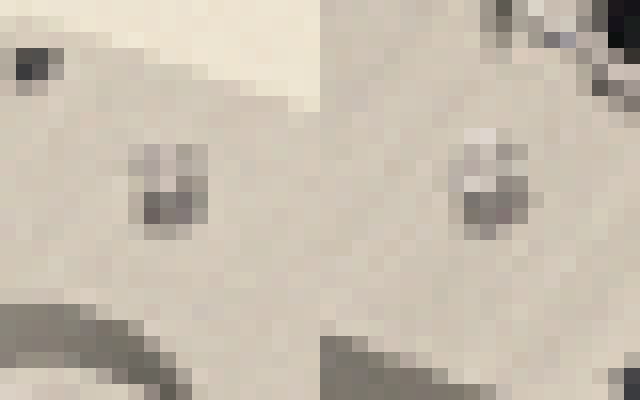

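```bash
python3 -m creep '{"xyz":[[8,0.9,0],[9.3,0,0],[0,0,8],[0,0,7],[0,0,0]],"spin":[0,-0.002,0,0,0]}'
python3 - <<'E'
from h import *
s=ctrl.camera("scene");t=ctrl.camera("top")
cv2.imwrite("pics/s9.png",s[:,:,::-1])
cv2.imwrite("pics/z9.png",cv2.resize(s[245:315,165:255],None,fx=8,fy=8,interpolation=cv2.INTER_CUBIC)[:,:,::-1])
cv2.imwrite("pics/t9.png",cv2.resize(t[160:260,150:250],None,fx=6,fy=6,interpolation=cv2.INTER_CUBIC)[:,:,::-1])
go((.5753,.3070,.125),.35)
E
```

```text
time_s: 15.82
ee_pos: [0.5911, 0.3127, 0.1141]
eef_rot: [3.141, 0.002, 0.348]
force: [0.4, -0.5, -1.9]
grip_width: 0.0156
t 15.925 pos [0.5915 0.3129 0.1151] rot [-3.1416e+00  1.0000e-04  3.4780e-01] F [-0.3 -0.1 -4. ] w 15.8
tool d mm [-17.3   0.   -9.9] spin -0.0021731939481557383
```

View pics/z9.png

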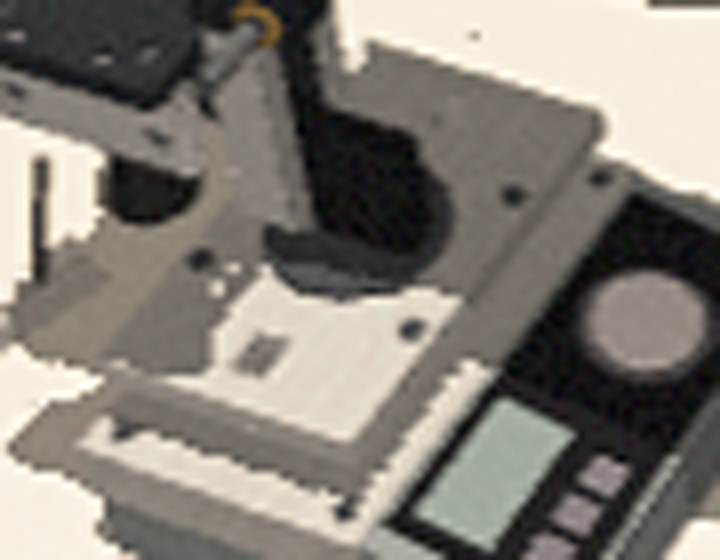

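View pics/t9.png

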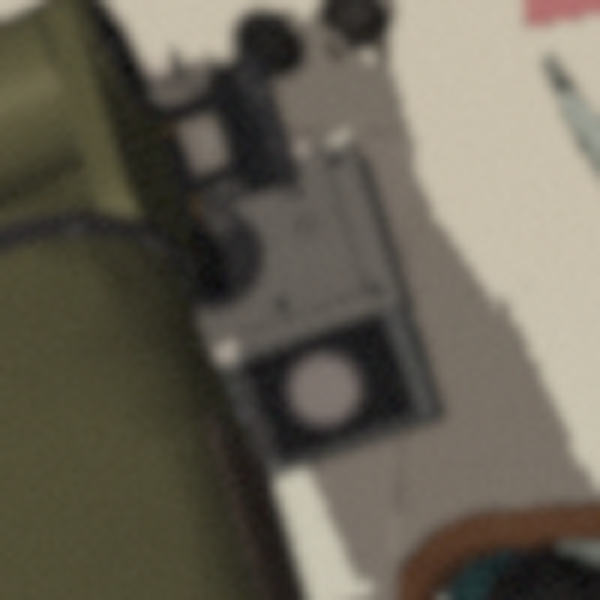

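```bash
cat > m.py <<'E'
from h import *
def cen(img,pts,win=4,thr=None):
    """dark-blob centroid near given px in scene image"""
    g=cv2.cvtColor(img,cv2.COLOR_BGR2GRAY).astype(float);out=[]
    for x,y in pts:
        x0,y0=int(round(x)),int(round(y));w=g[y0-win:y0+win+1,x0-win:x0+win+1]
        bg=np.median(w);m=np.clip(bg-w-25,0,None);yy,xx=np.mgrid[y0-win:y0+win+1,x0-win:x0+win+1]
        out.append(((m*xx).sum()/m.sum(),(m*yy).sum()/m.sum()))
    return np.array(out)
E
python3 - <<'E'
from m import *
np.set_printoptions(precision=4,suppress=True)
a=cv2.imread("pics/scene0.png");b=cv2.imread("pics/s9.png")
o=lambda x,y:(165+x/6-.5,245+y/6-.5); g=lambda x,y:(165+x/8-.5,245+y/8-.5)
# lid screws on rest irrelevant; nest screws
N=cen(a,[o(294,84),o(450,132),o(93,324),o(260,382)],3)
Nw=np.array([plane("scene",p,.052) for p in N]);print("nest screws",N,"\n",Nw,Nw.mean(0))
print("sides",np.linalg.norm(Nw[0]-Nw[1]),np.linalg.norm(Nw[0]-Nw[2]),np.linalg.norm(Nw[3]-Nw[2]),np.linalg.norm(Nw[3]-Nw[1]))
L=cen(b,[g(412,328),g(515,195),g(200,258)],3);zt=.0847
Lw=np.array([plane("scene",p,zt) for p in L]);print("lid screws",L,"\n",Lw,(Lw[1]+Lw[2])/2)
u=Lw[0]-Lw[1];v=Lw[2]-Lw[0];print(np.linalg.norm(u),np.linalg.norm(v),np.degrees(np.arctan2(u[1],u[0]))-90,np.degrees(np.arctan2(v[1],v[0])))
ya=.3478;X=np.array([np.cos(ya),np.sin(ya),0]);Y=np.array([-np.sin(ya),np.cos(ya),0])
print("slot->c",plane("scene",g(261,353),zt)-.055*Y)
print("fl->c",plane("scene",g(350,443),zt)+.045*X-.075*Y,"fr->c",plane("scene",g(602,120),zt)+.045*X+.075*Y)
E
```

```text
nest screws [[213.5945 258.5709]
 [240.0224 267.0608]
 [179.9906 298.5674]
 [207.8544 308.548 ]] 
 [[0.6398 0.2493 0.052 ]
 [0.5625 0.2218 0.052 ]
 [0.5893 0.3911 0.052 ]
 [0.5133 0.3638 0.052 ]] [0.5762 0.3065 0.052 ]
sides 0.08207250127532029 0.15058788981790075 0.08079115865808928 0.15037418390257307
lid screws [[216.7987 286.5922]
 [228.7047 269.057 ]
 [189.6245 276.9684]] 
 [[0.5267 0.3211 0.0847]
 [0.5514 0.2641 0.0847]
 [0.6022 0.347  0.0847]] [0.5768 0.3055 0.0847]
0.062133212278047925 0.07988662999828118 23.43550353151541 18.90249624354388
slot->c [0.5756 0.3056 0.0847]
fl->c [0.5762 0.3055 0.0847] fr->c [0.5737 0.3089 0.0847]
```

```bash
python3 -m creep '{"xyz":[[0,-0.8,0],[0,0,3],[0,0,3],[0,0,0]],"spin":[0,0,0,0]}'
python3 -m creep '{"xyz":[[0,0,1],[0,0,1],[0,0,1]],"spin":[0,0,0]}'
```

```text
time_s: 16.42
ee_pos: [0.5912, 0.3136, 0.1087]
eef_rot: [3.142, 0.001, 0.348]
force: [-0.1, -1.2, -3.4]
grip_width: 0.0159
time_s: 16.8
ee_pos: [0.5913, 0.3137, 0.1061]
eef_rot: [-3.142, -0.0, 0.348]
force: [0.1, -0.2, -3.0]
grip_width: 0.0158
```

```bash
python3 -m creep '{"xyz":[[0,0,1],[0,0,1],[0,0,0]],"spin":[0,0,0]}'; python3 -c "
from h import *
print(ctrl.get_obs()['moment'],ctrl.get_obs()['force'])"
```

```text
time_s: 17.18
ee_pos: [0.5913, 0.3136, 0.1041]
eef_rot: [3.142, 0.0, 0.348]
force: [0.1, -0.4, -3.8]
grip_width: 0.0158
[ 0.0233269  -0.04160365  0.02134186] [ 0.08885467 -0.36481644 -3.80378056]
```

```bash
python3 -m creep '{"xyz":[[0,0,1],[0,0,1],[0,0,0]],"spin":[0,0,0]}'
python3 -m creep '{"xyz":[[0,0,1],[0,0,1],[0,0,0]],"spin":[0,0,0]}'
```

```text
time_s: 17.55
ee_pos: [0.5913, 0.3136, 0.102]
eef_rot: [3.142, 0.0, 0.348]
force: [-0.4, 1.0, -3.9]
grip_width: 0.0161
time_s: 17.92
ee_pos: [0.5914, 0.3136, 0.1001]
eef_rot: [3.142, -0.0, 0.348]
force: [-0.1, 0.2, -3.4]
grip_width: 0.0153
```

```bash
python3 -m creep '{"xyz":[[0,0,1.5],[0,0,1.5],[0,0,1],[0,0,0]],"spin":[0,0,0,0]}'
python3 -m creep '{"xyz":[[0,0,1],[0,0,0.7],[0,0,0.6],[0,0,0]],"spin":[0,0,0,0]}'
```

```text
time_s: 18.42
ee_pos: [0.5914, 0.3136, 0.0961]
eef_rot: [3.142, -0.0, 0.348]
force: [2.0, 0.2, -3.9]
grip_width: 0.0154
time_s: 18.92
ee_pos: [0.5914, 0.3137, 0.0939]
eef_rot: [3.142, -0.0, 0.348]
force: [2.8, 0.3, -1.7]
grip_width: 0.0158
```

```bash
python3 -m creep '{"xyz":[[0,0,0.4],[0,0,0.4],[0,0,0]],"spin":[0,0,0]}'
python3 -m creep '{"xyz":[[0,0,0.4],[0,0,0.4],[0,0,0]],"spin":[0,0,0]}';python3 -c "
from h import *
print(ctrl.get_obs()['moment'],ctrl.get_obs()['force'])"
```

```text
time_s: 19.3
ee_pos: [0.5914, 0.3137, 0.0931]
eef_rot: [3.142, -0.0, 0.348]
force: [3.4, 0.2, -1.0]
grip_width: 0.0157
time_s: 19.68
ee_pos: [0.5914, 0.3136, 0.0923]
eef_rot: [3.142, -0.0, 0.348]
force: [5.1, -0.7, -1.4]
grip_width: 0.0154
[ 0.01185695 -0.95165109 -0.05493783] [ 5.05780018 -0.67354871 -1.3862695 ]
```

```bash
python3 -m creep '{"xyz":[[0.5,0,0],[0,0,0]],"spin":[0,0]}'
python3 -m creep '{"xyz":[[0.3,0,0.3],[0,0,0]],"spin":[0,0]}';python3 -m creep '{"xyz":[[0,0,0.3],[0,0,0.3],[0,0,0]],"spin":[0,0,0]}';python3 - <<'E'
from h import *
print(ctrl.get_obs()['moment'],ctrl.get_obs()['force'])
s=ctrl.camera("scene")
cv2.imwrite("pics/z10.png",cv2.resize(s[245:325,165:265],None,fx=8,fy=7,interpolation=cv2.INTER_CUBIC)[:,:,::-1])
E
```

```text
time_s: 19.92
ee_pos: [0.5915, 0.3138, 0.092]
eef_rot: [3.142, 0.001, 0.348]
force: [2.7, -0.5, -3.1]
grip_width: 0.0161
time_s: 20.18
ee_pos: [0.5917, 0.3139, 0.0915]
eef_rot: [-3.142, 0.001, 0.348]
force: [-0.1, -1.1, -3.8]
grip_width: 0.0159
time_s: 20.55
ee_pos: [0.592, 0.314, 0.0913]
eef_rot: [-3.142, 0.0, 0.348]
force: [0.4, -0.1, -2.3]
grip_width: 0.0159
[ 0.01088729 -0.07489839  0.02526576] [ 0.44357217 -0.10737664 -2.3309121 ]
```

View pics/z10.png

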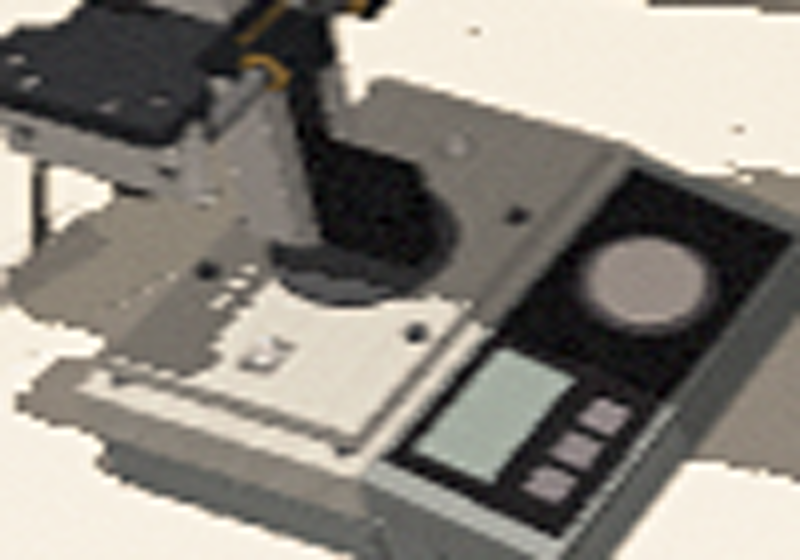

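```bash
for i in 1 ; do python3 -m creep '{"xyz":[[0,0,0.4],[0,0,0.4],[0,0,0]],"spin":[0,0,0]}'; done;python3 -c "
from h import *
print(ctrl.get_obs()['moment'],ctrl.get_obs()['force'])"
```

```text
time_s: 20.98
ee_pos: [0.5921, 0.3139, 0.0906]
eef_rot: [-3.142, -0.0, 0.348]
force: [-0.6, 0.2, -2.5]
grip_width: 0.0156
[ 0.01042009 -0.00169126  0.00680782] [-0.58081375  0.17803385 -2.46057877]
```

```bash
python3 -m creep '{"xyz":[[0,0,0.5],[0,0,0.5],[0,0,0]],"spin":[0,0,0]}'
python3 -m creep '{"xyz":[[0,0,0.5],[0,0,0.5],[0,0,0]],"spin":[0,0,0]}';python3 -c "
from h import *
print(ctrl.get_obs()['moment'],ctrl.get_obs()['force'])"
```

```text
time_s: 21.35
ee_pos: [0.5921, 0.314, 0.0906]
eef_rot: [-3.142, -0.0, 0.348]
force: [-5.9, -3.2, 7.5]
grip_width: 0.016
time_s: 21.72
ee_pos: [0.5921, 0.314, 0.0905]
eef_rot: [-3.142, -0.001, 0.348]
force: [-10.1, -4.7, 14.9]
grip_width: 0.0161
[-0.87541576  1.74273865 -0.05061309] [-10.07831551  -4.66223077  14.87887562]
```

```bash
python3 -m creep '{"xyz":[[0,0,-0.4],[0,0,0],[0,0,0]],"spin":[0,0,0]}' - 10
python3 -m creep '{"xyz":[[0,0,0],[0,0,0],[0,0,0]],"spin":[0,0,0]}' - 4
python3 - <<'E'
from h import *
print(ctrl.get_obs()['moment'],ctrl.get_obs()['force'])
s=ctrl.camera("scene")
cv2.imwrite("pics/z11.png",cv2.resize(s[245:325,165:265],None,fx=8,fy=7,interpolation=cv2.INTER_CUBIC)[:,:,::-1])
E
```

```text
time_s: 22.1
ee_pos: [0.5922, 0.314, 0.0906]
eef_rot: [-3.142, -0.001, 0.348]
force: [-6.5, -4.0, 11.4]
grip_width: 0.0162
time_s: 22.48
ee_pos: [0.5925, 0.3141, 0.0902]
eef_rot: [-3.141, -0.002, 0.348]
force: [-2.3, -1.2, 6.2]
grip_width: 0.0163
[-0.2498696   0.32147343 -0.03168927] [-2.32385786 -1.24330297  6.16981236]
```

View pics/z11.png

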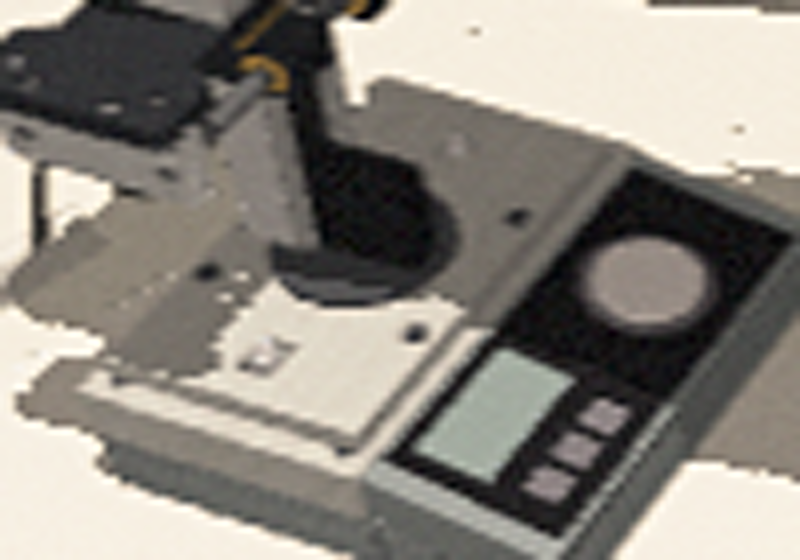

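```bash
python3 -m creep '{"xyz":[[0,0,0],[0,0,0],[0,0,0],[0,0,0]],"spin":[0,0,0,0]}' 45
python3 -m creep '{"xyz":[[0,0,-5],[0,0,-15],[0,0,-25],[0,0,-30],[0,0,-30]],"spin":[0,0,0,0,0]}'
python3 -m creep '{"xyz":[[-50,0,0],[-60,0,0],[-60,0,0],[-60,0,0],[-30,0,0]],"spin":[0,0,0,0,0]}' 0
python3 - <<'E'
from h import *
s=ctrl.camera("scene");t=ctrl.camera("top")
cv2.imwrite("pics/s12.png",s[:,:,::-1])
cv2.imwrite("pics/t12.png",t[:,:,::-1])
cv2.imwrite("pics/z12.png",cv2.resize(s[245:325,165:265],None,fx=8,fy=7,interpolation=cv2.INTER_CUBIC)[:,:,::-1])
E
```

```text
time_s: 23.02
ee_pos: [0.5921, 0.3139, 0.0889]
eef_rot: [-3.142, 0.0, 0.348]
force: [-0.0, -0.1, 0.4]
grip_width: 0.045
time_s: 23.65
ee_pos: [0.5921, 0.3139, 0.1963]
eef_rot: [-3.141, -0.001, 0.348]
force: [0.3, 0.1, 0.2]
grip_width: 0.0451
time_s: 24.28
ee_pos: [0.3457, 0.2246, 0.1951]
eef_rot: [-3.141, -0.002, 0.348]
force: [0.7, 0.2, 0.7]
grip_width: 0.0007
```

View pics/z12.png

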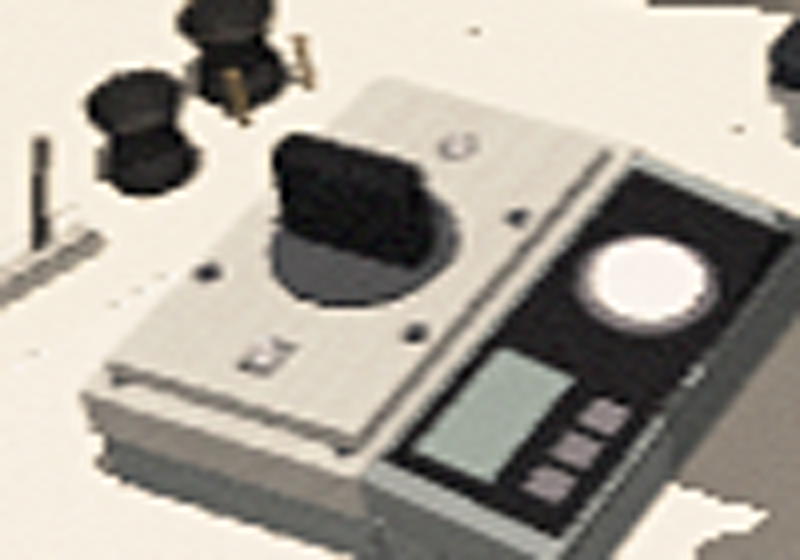

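View pics/t12.png

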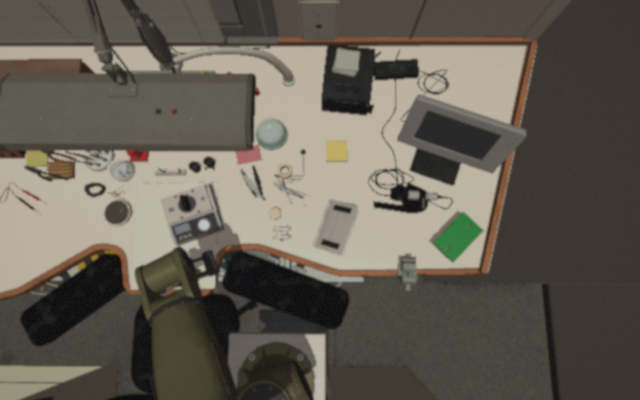

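```bash
python3 - <<'E'
from h import *
go((.505,.2495,.08))
E
```

```text
t 24.375 pos [0.346  0.2249 0.1954] rot [-3.1412e+00 -2.2000e-03  3.4840e-01] F [ 0.4 -0.1  0.2] w 0.6
tool d mm [157.6  31.1 115.7] spin None
```

```bash
python3 -m creep '{"xyz":[[40,8,0],[50,10,0],[45,9,15],[22,4,35],[0,0,30]],"spin":[0,0,0,0,0]}'
python3 -m creep '{"xyz":[[0,0,20],[0,0,10],[0,0,0]],"spin":[0,0,0]}'
python3 - <<'E'
from h import *
go((.505,.2495,.07))
s=ctrl.camera("scene")
cv2.imwrite("pics/z13.png",cv2.resize(s[225:325,165:295],None,fx=6,fy=6,interpolation=cv2.INTER_CUBIC)[:,:,::-1])
E
```

```text
time_s: 25.0
ee_pos: [0.5076, 0.2497, 0.1129]
eef_rot: [3.142, -0.0, 0.347]
force: [0.7, -0.4, -0.6]
grip_width: 0.0009
time_s: 25.38
ee_pos: [0.5061, 0.2497, 0.0841]
eef_rot: [-3.142, 0.0, 0.348]
force: [0.8, 0.6, -0.6]
grip_width: 0.0006
t 25.375 pos [0.5061 0.2497 0.0841] rot [-3.1416e+00  1.0000e-04  3.4780e-01] F [ 0.8  0.6 -0.6] w 0.6
tool d mm [-1.1 -0.1 14.1] spin None
```

View pics/z13.png

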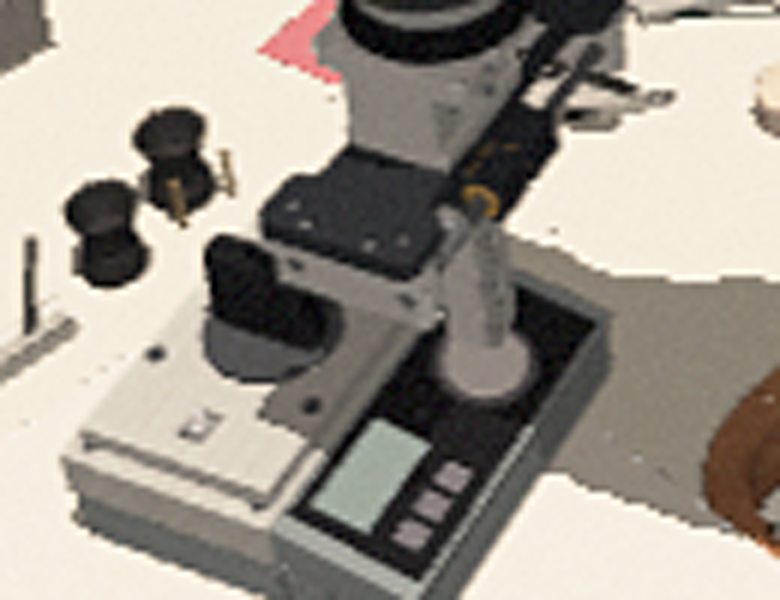

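```bash
python3 -m creep '{"xyz":[[0,0,4],[0,0,4],[0,0,2],[0,0,0]],"spin":[0,0,0,0]}'
python3 -m creep '{"xyz":[[0,0,1],[0,0,0.5],[0,0,0]],"spin":[0,0,0]}'
```

```text
time_s: 25.92
ee_pos: [0.5058, 0.2497, 0.0739]
eef_rot: [-3.142, 0.0, 0.348]
force: [0.3, -0.3, 0.1]
grip_width: 0.001
time_s: 26.3
ee_pos: [0.506, 0.2497, 0.0727]
eef_rot: [-3.142, -0.0, 0.348]
force: [-0.1, 0.1, 2.7]
grip_width: 0.0004
```

```bash
python3 -m creep '{"xyz":[[0,0,0.3],[0,0,0]],"spin":[0,0]}'
python3 -m creep '{"xyz":[[0,0,0.3],[0,0,0]],"spin":[0,0]}'
```

```text
time_s: 26.55
ee_pos: [0.506, 0.2497, 0.0724]
eef_rot: [-3.142, -0.001, 0.348]
force: [0.7, 1.2, 3.6]
grip_width: 0.0005
time_s: 26.8
ee_pos: [0.506, 0.2497, 0.0721]
eef_rot: [-3.142, -0.001, 0.348]
force: [2.0, 0.6, 5.5]
grip_width: 0.0006
```

```bash
python3 -m creep '{"xyz":[[0,0,0.3],[0,0,0]],"spin":[0,0]}'
python3 -c "
from h import *
import numpy as np
print(ctrl.get_obs()['force'],ctrl.get_obs()['ee_pos'])"
```

```text
time_s: 27.05
ee_pos: [0.506, 0.2498, 0.0718]
eef_rot: [-3.142, -0.001, 0.348]
force: [1.1, -0.1, 5.9]
grip_width: 0.0006
[ 1.12746141 -0.08633002  5.92820814] [0.50602679 0.24977956 0.07181114]
```

```bash
python3 -m creep '{"xyz":[[0,0,0.3],[0,0,0],[0,0,0]],"spin":[0,0,0]}'
python3 -m creep '{"xyz":[[0,0,0]],"spin":[0]}'
```

```text
time_s: 27.42
ee_pos: [0.5061, 0.2498, 0.0716]
eef_rot: [-3.142, -0.001, 0.348]
force: [0.8, 0.7, 6.8]
grip_width: 0.0004
time_s: 27.55
ee_pos: [0.5061, 0.2498, 0.0716]
eef_rot: [-3.142, -0.001, 0.348]
force: [0.2, 0.1, 7.4]
grip_width: 0.001
```

```bash
python3 -m creep '{"xyz":[[0,0,-2],[0,0,-8],[0,0,-20],[0,0,-35],[0,0,-50]],"spin":[0,0,0,0,0]}'
python3 -m creep '{"xyz":[[-40,0,0],[-60,0,0],[-60,0,0],[-20,0,0],[0,0,0]],"spin":[0,0,0,0,0]}'
python3 - <<'E'
from h import *
s=ctrl.camera("scene")
cv2.imwrite("pics/s14.png",s[:,:,::-1])
cv2.imwrite("pics/z14.png",np.vstack([cv2.resize(s[245:325,165:265],None,fx=5,fy=5,interpolation=cv2.INTER_CUBIC)])[:,:,::-1])
a=cv2.imread("pics/s12.png").astype(int);b=s[:,:,::-1].astype(int)
d=np.abs(a-b).max(2)
print("lid diff",d[262:312,170:235].mean(),(d[262:312,170:235]>60).sum()); go((0,0,0))
E
```

```text
time_s: 28.18
ee_pos: [0.505, 0.2493, 0.1865]
eef_rot: [3.141, 0.003, 0.348]
force: [-0.4, -0.0, 0.3]
grip_width: 0.0003
time_s: 28.8
ee_pos: [0.3359, 0.1881, 0.1868]
eef_rot: [-3.142, -0.001, 0.348]
force: [0.4, 0.7, 0.7]
grip_width: 0.0008
lid diff 3.432923076923077 0
t 28.85 pos [0.3368 0.1884 0.1867] rot [-3.1416e+00 -9.0000e-04  3.4790e-01] F [0.4 0.5 0.2] w 0.9
tool d mm [-381.1   62.3  186.4] spin None
```

View pics/s14.png

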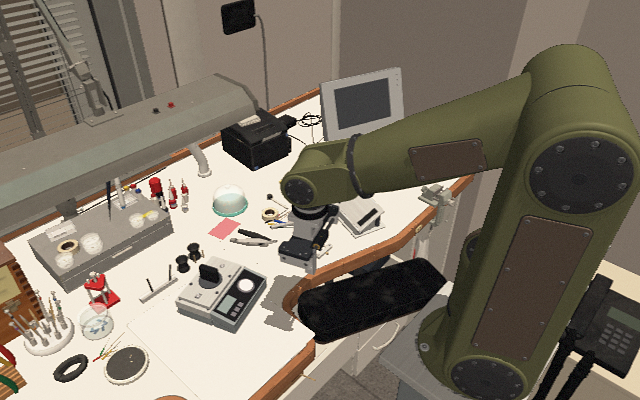

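View pics/z14.png

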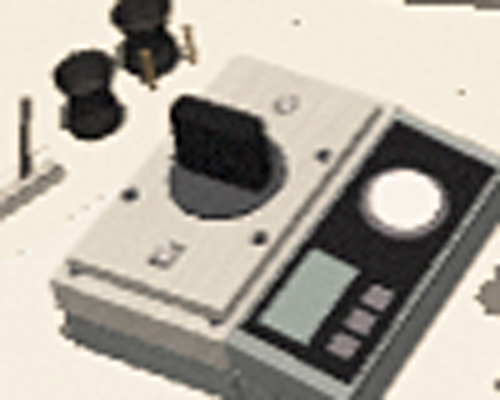

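```bash
python3 -c "
from station import ctrl
print(ctrl.hand_in())"
```

```text
the job is handed in; nothing more can be done
None
```

The lid is home on the leak tester, the key has been pressed and released, and the job is handed in at about 29 s; the hand-in gave no verdict.

- **Lid off the rest:** I gripped the upright block with the tool vertical and lifted the lid off the rest. Because the tool cannot tilt, I levelled the lid by pressing its low edge lightly on the clear bench in front of the tester (about 16 N at most). At the end I eased the grip to 3 N without opening the jaws.
- **Onto the pins:** Both pins entered the holes with no contact force. Near the bottom there was a side load of about 5 N, which I relieved by shifting the lid 0.8 mm. It bottomed at about 18 N. I let go only after that.
- **Key:** I pressed it with the closed fingertips to about 7 N, roughly 1.4 mm at 5 N per mm, then let it go. I felt no distinct click. That it tripped is inferred from the force being above 5 N and below 10 N.
- **Last checks:** The final picture shows both pins in their holes, the lid lying flat and the key free. The lid did not move while the key was pressed, the bystanders look unmoved by eye, and the robot is clear with near-zero force.

**Disagreements:**
- The two cameras differed by about 5 mm on the tester's y position. I used the scene camera alone to line up the lid and pins, and the fit agreed with it.
- The lid had slid about 17 mm along its grip block during levelling; I allowed for that when placing it.
- The tool stopped about 2 mm lower than predicted, and by eye the lid looked flush. I did not measure the flushness.

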